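Clip the pattern plate onto the copy stand

ROBOT

A 7-joint arm with a two-finger parallel gripper is mounted at the origin on the work surface. World frame = base frame: x ahead of the robot, y to its left, z up, the work surface at z = 0. Lengths are in m, angles in degrees, forces in N, time in s.
With the tool pointing down it reaches from about 0.4 to 0.875 m from the base axis. Payload 6.5 kg.
Tool frame: the origin (TCP) lies at the very end of the fingers, on their centre line; the grasp point (between the pads) lies arm.pinch_z behind it (arm.pinch_z is the distance from the TCP to the grasp point, in m); z points along the fingers, y is the direction in which the jaws open and shut (so a half turn about z gives the same grasp; the last joint's range is limited). The gripper opens to 85 mm and grips with 20 to 120 N. Pads are 22 mm wide; open, the fingers measure 114 mm over their backs; the gripper's body (76 mm by 85 mm) begins 54 mm behind the grasp point. The pads swing forward as they close: fully open they stand 13 mm farther back than shut.
Start: joints at [-68.709, 30.733, -0.252, 88.115, 0.149, 61.152, -4.079], TCP at [0.276, 0.589, 0.202] pointing down, gripper open.
Joint ranges: [-154.64, 154.64], [-21.42, 123.67], [-72.66, 72.17], [13.99, 137.28], [-74.86, 254.86], [10.95, 109.41], [-158.01, 158.01]. Speed limits (degrees/s): [136.94, 136.94, 180, 180, 180, 180, 180].

INTERFACE

Orientations are given as [roll, pitch, yaw] about the fixed x, y, z axes, in that order (R = Rz(yaw) Ry(pitch) Rx(roll)).
In Python, from workcell import arm gives the robot as it stands. The module is installed in compiled form; this text tells all that it offers.
- The arm moves only by the tool send_rows, never from a script. Its argument "targets" is a list of rows, each a list of 4 numbers: the shift along the tool's x, y, z in m, then the turn about the tool's z in degrees. A call has exactly 5 rows; each row shifts and turns the commanded pose from where the row before left it, along the tool's axes as they then stand; what a row does not reach is not made up. A row lasts 1/8 s, in which the tool goes at most 62.5 mm and 10.7 degrees, less where a joint would pass 70% of its speed; a pose out of reach is approached as far as the arm can. A call is refused whole if a number of a shift passes 0.0625 or a number of a turn 10.7, either way. A call with a gripper value outside its range is refused whole. "jaw" is the closure, from 0 (fully open) to 1 (shut), set as the call begins (left out, the last holds). The fingers move at their own pace and stop on an object; the grip force is fixed at half the most. Time passes only in rows, so rows that do not move let the fingers close, or fill a call up. It gives the time, the measured TCP pose, the force and the opening at its end, in the units of the state.
- arm.get_obs(): the state, without advancing time (a new reading comes with each control period).
- arm.snapshot(name): name is "scene" or "top" or "wrist"; returns (picture, depth): 384x512x3 uint8, red, green, blue; 384x512 float32, m along the optical axis (not along the pixel's ray), 0 where there is no reading.
- arm.get_calibration(name): a dict with "camera_matrix" (3x3 intrinsics, pixels), "k1" (the pictures are not rectified: a ray, as slopes to the right and down, at radius r is drawn at 1 + k1 r^2 times it, then the intrinsics apply), "R" (3x3) and "t" (3): a world point X has camera coordinates R X + t. Camera axes: x right, y down, z forward; pixel columns grow to the right and rows downward; lengths in m; the calibration is good to about 2 mm. A picture is of the moment at which its call begins: read the wrist's pose just before it. get_calibration takes no time and is no camera call; for the wrist camera it gives the pose at the moment of the call.
- arm.hand_in(): hands the job in, once; it reports no verdict.
The state is a dict: "time": time; "joint_positions": joint angles; "joint_velocities": joint speeds; "joint_torque": joint torques, N m; "position": TCP position; "tcp_rot": TCP orientation; "wrist_force": force on the tool from outside, world axes, zero at the start; "torque": the same for the moment, N m; "opening": finger opening in m.
Only numpy, scipy, OpenCV 4.12 (cv2) and the standard library are available. Lean on these libraries where they do the work, as an engineer would, in place of code of your own. Each camera call takes 0.05 s, during which the arm holds its last target. There are 200 camera calls.

TASK

Lift the spring clip of the sloping copy stand until it stays up, slide the plywood pattern plate beneath it, face up and leading with the end away from its grip bar, lying flat between the two side strips with that end up against the steel stop. Then lower the clip so that it holds the plate, let go, and leave the other things on the bench where they are.

Things in the scene. Friction and masses are not known exactly. Their poses are not given: they have to be found in the camera images.
- board: Plywood board of the copy stand, 240 x 150 x 12 mm, fixed on a low trestle. It slopes 27 deg, rising away from the robot. Origin: on its upper face, on the centre line, 130 mm up from the low edge, about 89 mm over the bench; x up the slope, y to the left, z square out of the board. Two side strips 5 mm high (x = -110 to 75 mm) leave a lane 86 mm wide, y = -43 to 43 mm.
- stop (a point): Middle of the face of the steel stop at the top of the lane, 3 mm over the board (board x = 75 mm); axes as the board's. The stop is 70 mm wide and 10 mm high and carries the clip's hinge behind its face. Put home, the plate's plain end touches this face.
- clip (a joint): Angle of the spring clip, rad: 0 shut on the empty board, about 0.06 shut on the plate, 0.65 fully up. The spring goes over centre at about 0.33: below, it pulls the clip shut (about 4 N at the pad; lifting takes about 4 N at the tab); above, it pushes the clip up to its end stop and keeps it there (3 to 4 N at the tab to start it down).
- clip_hinge (a point): Middle of the clip's hinge axis, which runs along the board's y at x = 88, z = 14 mm of the board. Axes turn with the clip: as the board's when shut; when raised by angle q the clip has turned by +q about y, its free (low) end rising.
- clip_tab (a point): Centre of the clip's upright steel tab at its free end: a fin 26 mm long (x), 10 mm thick (y), 30 mm high (z), axes turning with the clip. In the axes of clip_hinge it lies at x = -72, z = 16.5 mm. Its foot, 15 mm below this centre, stands on the clip's steel strip, 24 mm wide and 3 mm thick, which runs back to the hinge.
- clip_pad (a point): Centre of the round rubber pad bar under the clip's free end, 50 mm long (y), 11 mm thick; in the axes of clip_hinge at x = -68, z = -6.5 mm. Shut on the empty board its underside is 2 mm off the board; fully up, about 45 mm clear of it.
- pattern_mid (a point): Centre (half-way through the thickness) of the pattern plate: loose plywood, 150 x 70 x 6 mm, about 0.1 kg, a leaf drawn on its upper face, lying face up on the bench. x points along the plate to its plain end (75 mm off), z out of its upper face. Put home, this point is at x = 0, y = 0, z = 3 mm of the board.
- grip_bar (a point): Centre of the wooden grip bar standing on the pattern plate's upper face near its other end: 40 mm long (x), 14 mm thick (y), 30 mm high (z), axes as pattern_mid. It lies at x = -50, y = 0, z = 18 mm from pattern_mid; its foot, on the plate's upper face, is 15 mm below this point.
- bottle_spot (a point): Centre, half-way up, of an amber bottle 54 mm across and 140 mm high, standing beyond the work. A bystander.
- pot_spot (a point): Centre of a white pot 64 mm across and 60 mm high, standing at the far left or right. A bystander.
- tape_spot (a point): Centre of a roll of tape 96 mm across and 25 mm high, lying at the far left or right. A bystander.
- carton_spot (a point): Centre of a small carton 55 x 85 x 30 mm, lying between the work and the robot. A bystander.
Mind the look-alikes: they are no part of the job. Of the things shaped like the part that bears pattern_mid, the wooden one is meant.

How it is judged:
By the outcome, as a careful person would: the job done as asked, in the order asked, and still so for the second after the job is handed in, with the robot touching nothing.
It also fails if it takes over 51 s, if anything falls off the work surface, if the arm or the gripper's body presses on something with over 40 N, if the wrist force passes 120 N, or if a joint passes its speed limit or range.

## Working session

There is one attempt and no reset: what is moved stays moved. The work goes in short steps, Python scripts to look and compute and a tool call to move; the robot and the scene stay as the last step left them, time stands still between calls to the robot, and variables do not carry over. Pictures are saved under pics/ and viewed, about 8 in all and at most 12, crops included, and the job is handed in when it is done.

Besides the shell and the picture viewer there is one more tool, called as name(argument=value, ...), one argument or row to a line, values as JSON. send_rows: Moves the arm, as the interface text tells. Its arguments: {"type":"object","properties":{"targets":{"type":"array"},"jaw":{"type":"number"}},"required":["targets"]}

```bash
mkdir -p pics; cat > h.py <<'E'
import numpy as np, cv2, json
from workcell import arm
from scipy.spatial.transform import Rotation as Ro
def snap(n,fn=None):
    c=arm.get_calibration(n); p,d=arm.snapshot(n)
    if fn: cv2.imwrite('pics/'+fn,p[:,:,::-1])
    np.savez('pics/last_'+n,p=p,d=d,K=c['camera_matrix'],k1=c['k1'],R=c['R'],t=c['t'])
    return p,d,c
def load(n):
    z=np.load('pics/last_%s.npz'%n); return z['p'],z['d'],dict(camera_matrix=z['K'],k1=float(z['k1']),R=z['R'],t=z['t'])
def rays(c,uv):
    K=np.array(c['camera_matrix']);uv=np.atleast_2d(np.array(uv,float))
    x=(uv-[K[0,2],K[1,2]])/[K[0,0],K[1,1]]; y=x.copy()
    for _ in range(20): y=x/(1+c['k1']*(y**2).sum(1,keepdims=True))
    return np.c_[y,np.ones(len(y))]
def world(c,cam): return (cam-np.array(c['t']))@np.array(c['R'])
def pts(c,d,uv):
    uv=np.atleast_2d(uv).astype(int); return world(c,rays(c,uv)*d[uv[:,1],uv[:,0]][:,None])
def onz(c,uv,z):
    r=rays(c,uv)@np.array(c['R']); o=-np.array(c['R']).T@np.array(c['t'])
    return o+r*((z-o[2])/r[:,2])[:,None]
def proj(c,X):
    q=np.atleast_2d(X)@np.array(c['R']).T+np.array(c['t']); s=q[:,:2]/q[:,2:]
    s=s*(1+c['k1']*(s**2).sum(1,keepdims=True)); K=np.array(c['camera_matrix'])
    return s*[K[0,0],K[1,1]]+[K[0,2],K[1,2]]
E
python3 - <<'E'
from h import *
a,_,_=snap('scene');b,_,_=snap('top')
cv2.imwrite('pics/a.png',np.hstack([cv2.resize(a,(400,300)),cv2.resize(b,(400,300))])[:,:,::-1])
cv2.imwrite('pics/top0.png',cv2.resize(b,(800,600))[:,:,::-1])
cv2.imwrite('pics/scene0.png',cv2.resize(a,(800,600))[:,:,::-1])
o=arm.get_obs();print(o,arm.pinch_z)
E
```

```text
{'time': 0.1, 'joint_positions': array([-68.71061724,  30.77501364,  -0.25428462,  88.16650371,
         0.14935261,  61.15190864,  -4.07755801]), 'joint_velocities': array([ 0.04441868, -0.08299663, -0.06281537, -0.20065081, -0.01525892,
        0.0375646 ,  0.04415629]), 'joint_torque': array([ 2.22894909e-03, -5.84562349e+01,  1.05174758e+00, -2.59776378e+01,
        1.26786841e-02,  4.62255019e-03, -1.65895705e-05]), 'position': array([0.27529921, 0.58812193, 0.20166976]), 'tcp_rot': array([-1.79907181e+02,  7.21018519e-03,  1.54923816e+02]), 'wrist_force': array([-0.30423788, -0.02511362, -0.02345557]), 'torque': array([-0.00654299, -0.00019302, -0.06835216]), 'opening': 0.08562722257559506} 0.0187
```

View pics/top0.png

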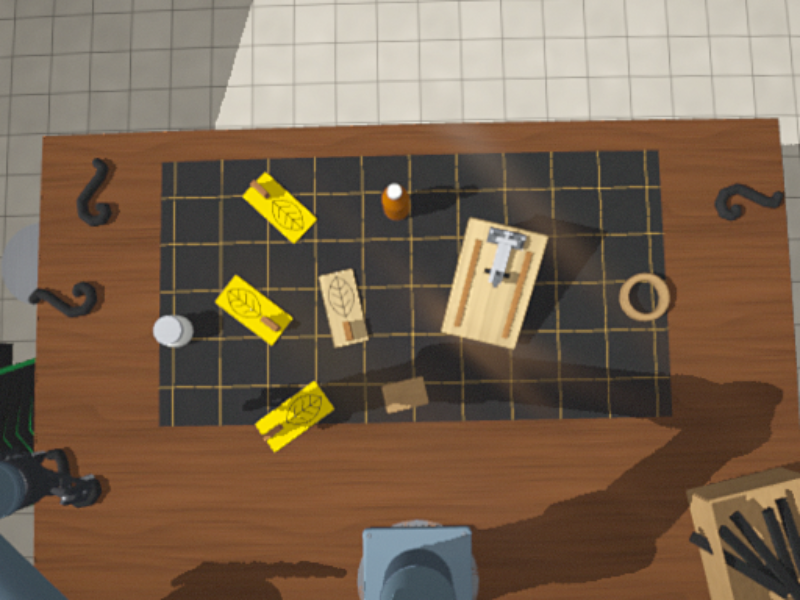

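View pics/scene0.png

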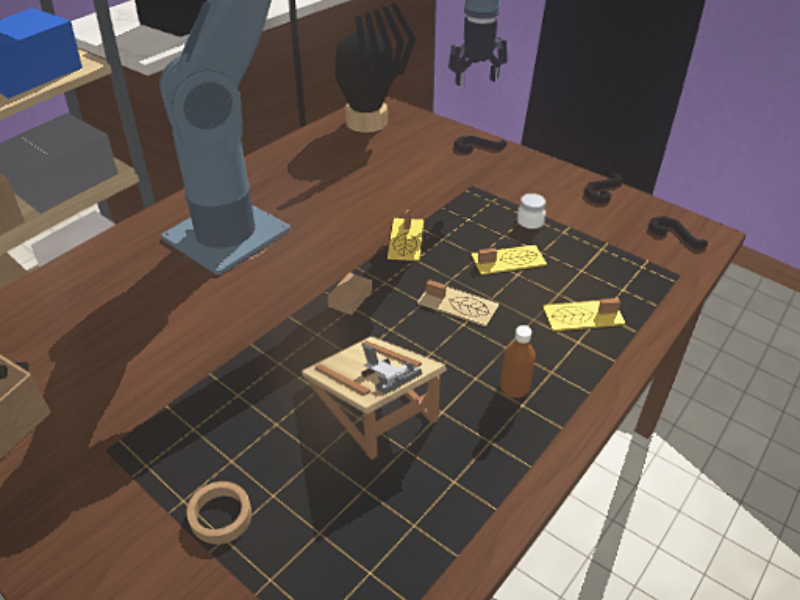

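Candidates for the plate in the top view (800x600) are the plain wooden one at (343,307) and three yellow ones at (280,208), (254,310) and (294,416). The plain wooden one fits the description. Its grip bar is at (352,330) and its plain end points up the picture. The copy stand is at (495,285), with its clip tab near (492,272).

```bash
cat > m.py <<'E'
from h import *
p,d,c=load('top')
hsv=cv2.cvtColor(p,cv2.COLOR_RGB2HSV)
print('plate hsv',hsv[205,215],'board',hsv[205,290], 'bar',hsv[211,225])
def blob(seed,lo,hi):
    m=cv2.inRange(hsv,lo,hi)
    m=cv2.morphologyEx(m,cv2.MORPH_CLOSE,np.ones((7,7),np.uint8)); m=cv2.morphologyEx(m,cv2.MORPH_OPEN,np.ones((3,3),np.uint8))
    n,l=cv2.connectedComponents(m); k=l[seed[1],seed[0]]; mm=(l==k).astype(np.uint8)
    ct=max(cv2.findContours(mm,0,cv2.CHAIN_APPROX_NONE)[0],key=cv2.contourArea)
    return mm,ct[:,0]
mm,ct=blob((218,205),(5,25,110),(28,190,255))
W=onz(c,ct,0.006)
r=cv2.minAreaRect((W[:,:2]*1000).astype(np.float32)); print('plate',r)
mb,cb=blob((290,213),(5,25,110),(28,190,255))
q=cv2.boxPoints(cv2.minAreaRect(cb.astype(np.float32))); ap=cv2.approxPolyDP(cb[:,None],8,True)[:,0]; print('board px',ap.tolist())
# board plane from depth
ys,xs=np.where(mb>0); P=pts(c,d,np.c_[xs,ys]); ok=(P[:,2]>.02)&(P[:,2]<.16); P=P[ok]
for _ in range(6):
    A=np.c_[P[:,:2],np.ones(len(P))]; s=np.linalg.lstsq(A,P[:,2],rcond=None)[0]; e=P[:,2]-A@s; P=P[abs(e)<max(.004,1.5*e.std())]
print('plane',s,'slope',np.degrees(np.arctan(np.hypot(*s[:2]))),'yaw',np.degrees(np.arctan2(s[1],s[0])),len(P),e.std())
for u in ap:
    rr=rays(c,u)@np.array(c['R']); o=-np.array(c['R']).T@np.array(c['t']); k=(s[2]+s[:2]@o[:2]-o[2])/(rr[0,2]-s[:2]@rr[0,:2]); print(u,np.round(o+rr[0]*k,4))
vis=cv2.resize(p[130:245,190:365],None,fx=4,fy=4,interpolation=cv2.INTER_CUBIC); 
for a in (ct,cb): cv2.drawContours(vis,[((a-[190,130])*4+2)[:,None].astype(np.int32)],-1,(255,0,255),1)
cv2.imwrite('pics/m.png',vis[:,:,::-1])
E
python3 m.py
```

```text
plate hsv [ 20  88 224] board [ 20  89 226] bar [ 18 110 137]
plate ((557.4417114257812, 148.1861114501953), (158.1872100830078, 104.6601333618164), 2.201838493347168)
board px [[292, 139], [282, 214], [327, 225], [350, 150]]
plane [ 0.49166875 -0.12454851 -0.22282093] slope 26.89406307990839 yaw -14.21502425414789 2491 0.001981621119294305
[292 139] [ 0.7112 -0.0876  0.1378]
[282 214] [ 0.496  -0.0567  0.0281]
[327 225] [ 0.4583 -0.1978  0.0272]
[350 150] [ 0.6744 -0.2556  0.1406]
```

View pics/m.png

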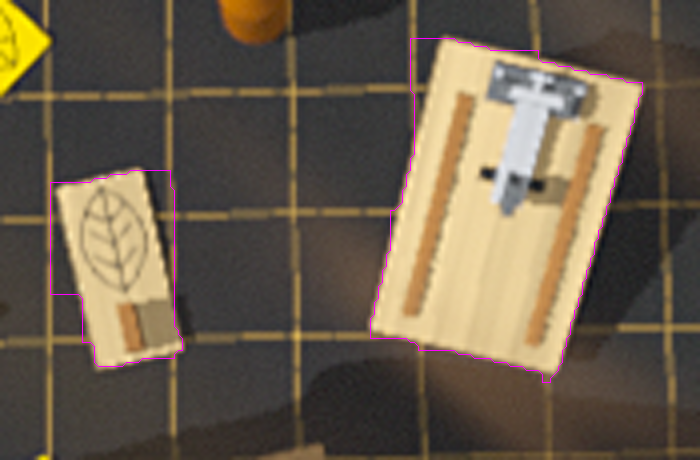

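The crop shows the plain wooden plate with its bar at (130,327), and the board with the clip shut and its tab at about (510,195). The mask ran into the grid lines, so I'll take corners from the crop instead.

```bash
cat > m2.py <<'E'
from h import *
p,d,c=load('top')
f=lambda L:(np.array(L,float)+.5)/4-.5+[190,130]
P=onz(c,f([(57,185),(140,168),(183,350),(97,370)]),.006)
print('plate',P.mean(0),'len',np.linalg.norm(P[0]-P[3]),np.linalg.norm(P[1]-P[2]),'wid',np.linalg.norm(P[0]-P[1]),np.linalg.norm(P[2]-P[3]))
v=P[0]+P[1]-P[2]-P[3]; print('yaw',np.degrees(np.arctan2(v[1],v[0])))
hi=onz(c,f([(445,37),(642,85)]),.139); lo=onz(c,f([(370,332),(557,375)]),.030)
print(hi,lo,np.linalg.norm(hi[0]-lo[0]),np.linalg.norm(hi[1]-lo[1]))
v=hi.sum(0)-lo.sum(0); yaw=np.degrees(np.arctan2(v[1],v[0])); w=hi[0]-hi[1]+lo[0]-lo[1]; print('board yaw',yaw,np.degrees(np.arctan2(-w[0],w[1])))
m=(hi.sum(0)+lo.sum(0))/4; ex=np.r_[np.cos(np.radians(27))*np.cos(np.radians(yaw)),np.cos(np.radians(27))*np.sin(np.radians(yaw)),np.sin(np.radians(27))]
print('board origin',m+ex*.010, 'low mid',lo.mean(0))
E
python3 m2.py
python3 - <<'E'
from h import *
o=arm.get_obs(); c=arm.get_calibration('wrist'); R=Ro.from_euler('xyz',o['tcp_rot'],degrees=True).as_matrix()
print('cam centre in tool',R.T@(-np.array(c['R']).T@c['t']-o['position']),'cam axis in tool',(R.T@np.array(c['R']).T).T, np.array(c['camera_matrix'])[0,0])
E
```

```text
plate [0.5573198  0.14317085 0.006     ] len 0.1536642307585592 0.1517820825926089 wid 0.06880468949100593 0.0710387835811066
yaw 11.980505072064842
[[ 0.71071121 -0.1135265   0.139     ]
 [ 0.67206101 -0.25623433  0.139     ]] [[ 0.50031094 -0.05716933  0.03      ]
 [ 0.46328722 -0.20342267  0.03      ]] 0.24356806914421472 0.24136397497062148
board yaw -14.597717272360834 -14.675208739371147
board origin [ 0.59521504 -0.15983382  0.0890399 ] low mid [ 0.48179908 -0.130296    0.03      ]
cam centre in tool [ 0.073859   -0.00078148 -0.17213326] cam axis in tool [[-1.17146439e-04  9.99999304e-01 -1.17358175e-03]
 [-9.57163251e-01 -4.51937361e-04 -2.89548454e-01]
 [-2.89548783e-01  1.08938975e-03  9.57162638e-01]] 312.84092899459057
```

```bash
cat > pl.py <<'E'
from h import *
import sys
def frame(O,yaw,sl=27):
    return Ro.from_euler('xyz',[0,-sl,yaw],degrees=True).as_matrix(),np.array(O)
try: B=json.load(open('board.json'))
except Exception: B=dict(O=[.5952,-.1598,.0890],yaw=-14.6)
BR,BO=frame(B['O'],B['yaw'])
def bw(v): return BO+BR@(np.array(v,float)/1000)
def clip(q,v):  # hinge-frame mm -> world
    c,s=np.cos(q),np.sin(q); x,y,z=v; return bw([88+c*x+s*z,y,14-s*x+c*z])
def plan(target,yaw,n,o=None,pos=None,rot=None):
    o=arm.get_obs(); R=Ro.from_euler('xyz',o['tcp_rot'],degrees=True); pos=o['position'] if pos is None else pos
    cy=o['tcp_rot'][2]; dy=(yaw-cy+180)%360-180; t=-dy/n; D=(np.array(target)-pos)/n; rows=[]
    for i in range(n):
        s=R.inv().apply(D); rows.append([round(float(a),4) for a in s]+[round(float(t),1)]); R=R*Ro.from_euler('z',t,degrees=True)
    print('pos',np.round(pos,4),'yaw',round(cy,2),'->',np.round(target,4),round(dy,2)); 
    for r in rows: print(r)
E
python3 - <<'E'
from pl import *
g=clip(0,[-72,0,16.5]); print(g)
plan(g+[0,0,.11],165.4,15)
E
```

```text
[ 0.59559617 -0.1599032   0.12343955]
pos [0.2753 0.5881 0.2017] yaw 154.92 -> [ 0.5956 -0.1599  0.2334] 10.48
[-0.0405, -0.0361, -0.0021, -0.7]
[-0.04, -0.0366, -0.0021, -0.7]
[-0.0396, -0.0371, -0.0021, -0.7]
[-0.0391, -0.0376, -0.0021, -0.7]
[-0.0387, -0.0381, -0.0021, -0.7]
[-0.0382, -0.0385, -0.0021, -0.7]
[-0.0377, -0.039, -0.0021, -0.7]
[-0.0373, -0.0394, -0.0021, -0.7]
[-0.0368, -0.0399, -0.0021, -0.7]
[-0.0363, -0.0403, -0.0021, -0.7]
[-0.0358, -0.0408, -0.0021, -0.7]
[-0.0353, -0.0412, -0.0021, -0.7]
[-0.0348, -0.0416, -0.0021, -0.7]
[-0.0343, -0.0421, -0.0021, -0.7]
[-0.0338, -0.0425, -0.0021, -0.7]
```

send_rows(
  targets=[
    [-0.04,-0.036,-0.006,-0.7],
    [-0.04,-0.037,-0.006,-0.7],
    [-0.04,-0.037,-0.006,-0.7],
    [-0.039,-0.038,-0.006,-0.7],
    [-0.039,-0.038,-0.006,-0.7],
  ],
)

```text
time: 0.72
position: [0.3826, 0.3369, 0.2325]
tcp_rot: [-180.0, -0.0, 158.4]
wrist_force: [0.6, -0.2, -0.2]
opening: 0.0854
```

send_rows(
  targets=[
    [-0.038,-0.039,0,-0.7],
    [-0.038,-0.039,0,-0.7],
    [-0.037,-0.039,0,-0.7],
    [-0.037,-0.04,0,-0.7],
    [-0.036,-0.04,0,-0.7],
  ],
)

```text
time: 1.35
position: [0.4891, 0.088, 0.2324]
tcp_rot: [180.0, -0.0, 161.9]
wrist_force: [0.9, 1.0, 0.8]
opening: 0.0852
```

send_rows(
  targets=[
    [-0.036,-0.041,0,-0.7],
    [-0.035,-0.041,0,-0.7],
    [-0.035,-0.042,0,-0.7],
    [-0.034,-0.042,0,-0.7],
    [-0.034,-0.042,0,-0.7],
  ],
)

```text
time: 1.98
position: [0.5961, -0.1609, 0.2321]
tcp_rot: [180.0, -0.0, 165.5]
wrist_force: [-0.1, -0.0, -0.1]
opening: 0.0855
```

```bash
python3 - <<'E'
from pl import *
p,d,c=snap('wrist')
print(arm.get_obs()['time'],proj(c,[clip(0,v) for v in ([-72,0,31.5],[-85,0,31.5],[-59,0,31.5])]+[bw([-110,43,5]),bw([75,43,5])]+[bw([-110,-43,5]),bw([75,-43,5])]).round(1))
cv2.imwrite('pics/w1.png',cv2.resize(p,(768,576),interpolation=cv2.INTER_CUBIC)[:,:,::-1])
plan(clip(0,[-72,0,16.5])+[0,0,.11],165.4,5)
E
```

```text
2.025 [[261.3 174.7]
 [261.3 160.4]
 [261.3 189.2]
 [300.3  71.1]
 [305.  243. ]
 [221.7  71. ]
 [217.1 242.9]]
pos [ 0.5971 -0.1701  0.2324] yaw 165.05 -> [ 0.5956 -0.1599  0.2334] 0.35
[0.0008, 0.0019, -0.0002, -0.1]
[0.0008, 0.0019, -0.0002, -0.1]
[0.0008, 0.0019, -0.0002, -0.1]
[0.0008, 0.0019, -0.0002, -0.1]
[0.0008, 0.0019, -0.0002, -0.1]
```

View pics/w1.png

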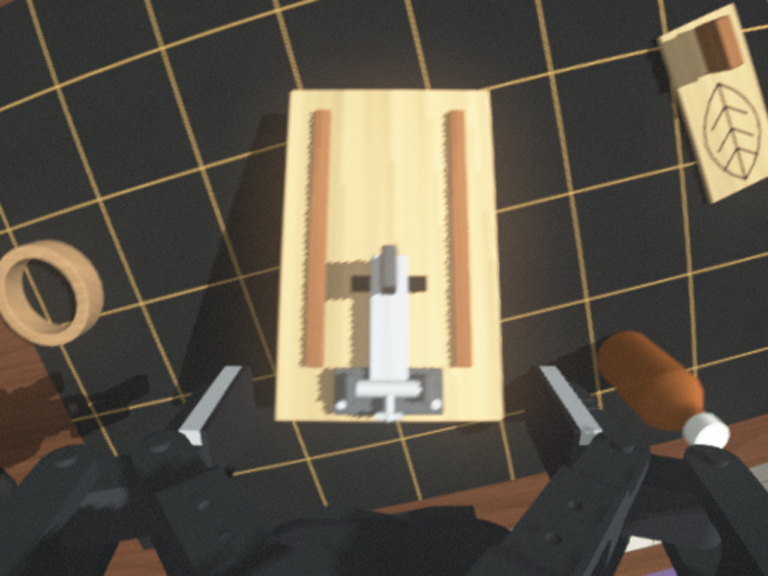

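The wrist view shows the stand with its clip shut. The tab top is near (389,258), the lane strips are at x≈330 and 447, and the predictions agree to about 2 mm. I'll refine the board pose from its corners in this picture, then go for the tab.

```bash
python3 - <<'E'
from pl import *
p,d,c=load('wrist')
f=lambda L:(np.array(L,float)+.5)/1.5-.5
lo=onz(c,f([(491,90),(291,90)]),.030); hi=onz(c,f([(502.5,420),(275,420)]),.139)
v=hi.sum(0)-lo.sum(0); yaw=np.degrees(np.arctan2(v[1],v[0])); w=hi[0]-hi[1]+lo[0]-lo[1]; print('yaw',yaw,np.degrees(np.arctan2(-w[0],w[1])),np.linalg.norm(hi[0]-lo[0]),np.linalg.norm(hi[0]-hi[1]),np.linalg.norm(lo[0]-lo[1]))
m=(hi.sum(0)+lo.sum(0))/4; R,_=frame(m,yaw); print('O',m+R[:,0]*.010)
# strips
s=pts(c,d,f([(390,200),(390,120),(384,250),(388,258)]).round()); print('depth pts in board mm',((s-BO)@BR*1000).round(1))
O=(m+R[:,0]*.010+np.array(B['O']))/2; yw=(yaw-14.6)/2
json.dump(dict(O=O.tolist(),yaw=yw),open('board.json','w')); print(O,yw)
E
python3 - <<'E'
from pl import *
g=clip(0,[-72,0,16.5+8]); plan(g+[0,0,-.0187],B['yaw']+180,5)
for q in (0,.1,.2,.3,.4,.5,.6,.65): print(q,(clip(q,[-72,0,24.5])-clip(0,[-72,0,24.5])).round(4))
E
```

```text
yaw -15.010671363958934 -14.555738653444958 0.2394506265799189 0.14915351001739816 0.1507072171999144
O [ 0.59643685 -0.16148335  0.0890399 ]
depth pts in board mm [[ -40.    -1.1   -0.4]
 [-101.4   -1.1    0.6]
 [   7.9   -4.7   44.5]
 [  13.7   -2.9   46. ]]
[ 0.59581842 -0.16064168  0.08901995] -14.805335681979468
pos [ 0.5971 -0.1701  0.2324] yaw 165.05 -> [ 0.5927 -0.1598  0.1119] 0.15
[0.0014, 0.0019, 0.0241, -0.0]
[0.0014, 0.0019, 0.0241, -0.0]
[0.0014, 0.0019, 0.0241, -0.0]
[0.0014, 0.0019, 0.0241, -0.0]
[0.0014, 0.0019, 0.0241, -0.0]
0 [0. 0. 0.]
0.1 [-0.0007  0.0002  0.0076]
0.2 [-0.0006  0.0002  0.0152]
0.3 [ 0.0001 -0.      0.0227]
0.4 [ 0.0017 -0.0004  0.0302]
0.5 [ 0.0039 -0.001   0.0374]
0.6 [ 0.0068 -0.0018  0.0444]
0.65 [ 0.0085 -0.0022  0.0478]
```

send_rows(
  targets=[
    [0.0015,0.002,0.024,0],
    [0.0015,0.002,0.024,0],
    [0.0015,0.002,0.024,0],
    [0.001,0.002,0.024,0],
    [0.001,0.0015,0.024,0],
  ],
)

```text
time: 2.65
position: [0.5915, -0.1482, 0.1114]
tcp_rot: [180.0, -0.0, 165.4]
wrist_force: [0.4, 0.1, 0.5]
opening: 0.0852
```

send_rows(
  targets=[
    [0,0,0,0],
    [0,0,0,0],
    [0,0,0,0],
    [0,0,0,0],
    [0,0,0,0],
  ],
  jaw=0.5,
)

```text
time: 3.28
position: [0.5921, -0.1488, 0.1129]
tcp_rot: [180.0, 0.0, 165.4]
wrist_force: [-0.6, 0.5, 0.2]
opening: 0.0423
```

```bash
python3 - <<'E'
from pl import *
p,d,c=snap('wrist')
cv2.imwrite('pics/w2.png',cv2.resize(p,(640,480))[:,:,::-1])
o=arm.get_obs();print(o['time'],o['opening'],o['wrist_force'].round(1))
g=clip(0,[-72,0,24.5]);plan(g+[0,0,-.0187],B['yaw']+180,5)
E
```

```text
3.325 0.04245350598941359 [-0.2 -0.1 -0.7]
pos [ 0.592  -0.1488  0.1128] yaw 165.41 -> [ 0.5927 -0.1598  0.1119] -0.22
[-0.0007, -0.0021, 0.0002, 0.0]
[-0.0007, -0.0021, 0.0002, 0.0]
[-0.0007, -0.0021, 0.0002, 0.0]
[-0.0007, -0.0021, 0.0002, 0.0]
[-0.0007, -0.0021, 0.0002, 0.0]
```

View pics/w2.png

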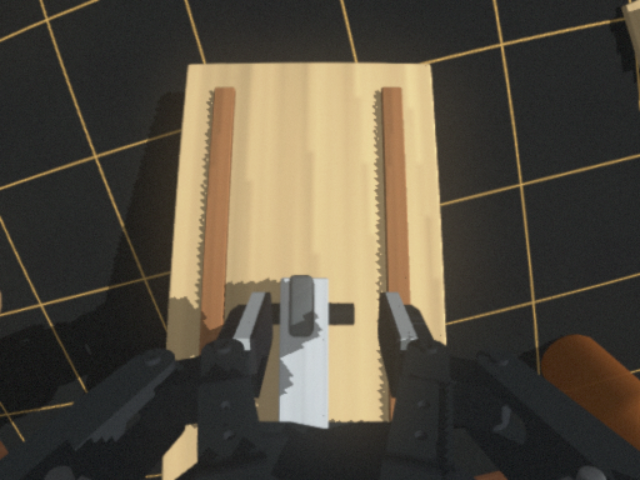

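The tab is at x≈301 and the jaw centre at x≈322, so I need about 11 mm in tool −y, which matches the model. I'll shift, then close.

send_rows(
  targets=[
    [-0.001,-0.003,0,0],
    [-0.001,-0.004,0,0],
    [-0.001,-0.004,0,0],
    [0,0,0,0],
    [0,0,0,0],
  ],
)

```text
time: 3.95
position: [0.592, -0.16, 0.1125]
tcp_rot: [180.0, -0.0, 165.4]
wrist_force: [0.1, 0.8, -0.0]
opening: 0.0428
```

send_rows(
  targets=[
    [0,0,0,0],
    [0,0,0,0],
    [0,0,0,0],
    [0,0,0,0],
    [0,0,0,0],
  ],
  jaw=1,
)

```text
time: 4.58
position: [0.5918, -0.1596, 0.113]
tcp_rot: [180.0, -0.0, 165.4]
wrist_force: [-3.2, 1.7, 5.6]
opening: -0.0005
```

```bash
python3 - <<'E'
from pl import *
p,d,c=snap('wrist')
cv2.imwrite('pics/w3.png',cv2.resize(p[180:384,120:400],(840//1,612))[:600,:800,::-1])
o=arm.get_obs();print(o['time'],o['opening'],o['wrist_force'].round(1),o['position'])
q,d,c=snap('scene')
cv2.imwrite('pics/s3.png',cv2.resize(q[180:300,170:330],(800,600),interpolation=cv2.INTER_CUBIC)[:,:,::-1])
E
```

```text
4.625 -5.104950907224579e-05 [-2.5  1.5  5.1] [ 0.59176521 -0.15954326  0.11295027]
```

View pics/s3.png

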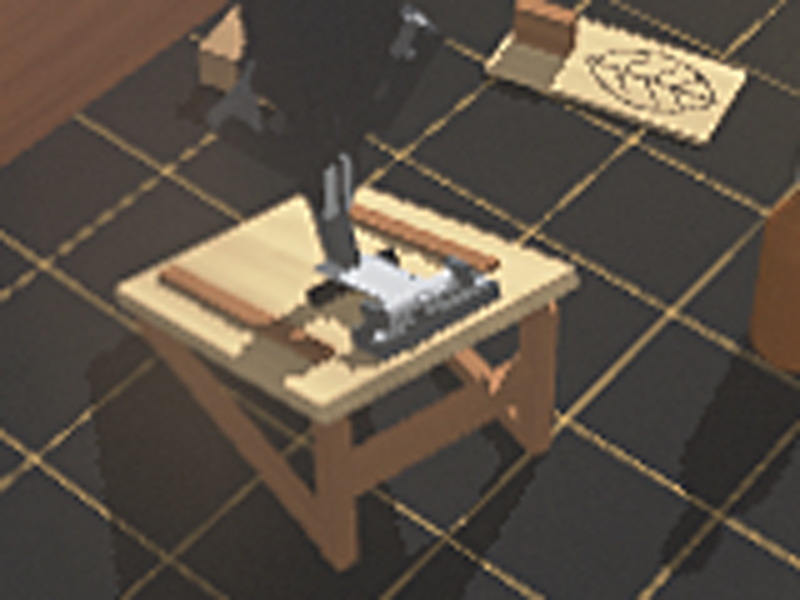

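View pics/w3.png

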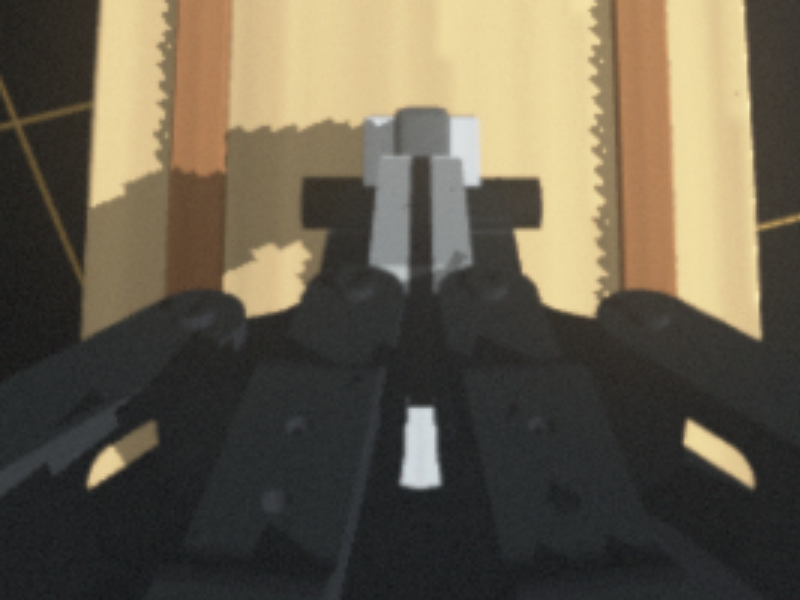

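```bash
python3 - <<'E'
from pl import *
p,d,c=load('wrist')
f=lambda u:((np.array(u)-[120,180])*[3,3]).round(0).tolist()
for n,v in dict(lowtop=[-85,0,31.5],lowfoot=[-85,0,1.5],hightop=[-59,0,31.5],padL=[-68,25,-6.5],padR=[-68,-25,-6.5]).items(): print(n,f(proj(c,clip(0,v))[0]))
o=arm.get_obs();T=o['position'];R=Ro.from_euler('xyz',o['tcp_rot'],degrees=True).as_matrix()
for n,v in dict(tcp=[0,0,0],tipfront=[.011,0,0],grasp=[0,0,-.0187],gfront=[.011,0,-.0187],body=[.011,0,-.07]).items(): print(n,f(proj(c,T+R@v)[0]))
print('TCP board mm',((T-BO)@BR*1000).round(1))
for u in [(420,115),(420,130),(420,145),(395,170),(395,220),(420,180),(420,220),(420,260),(450,170),(450,220),(380,130),(500,200),(420,450)]:
    px=np.round(np.array(u)/3+[120,180]).astype(int); w=pts(c,d,px)[0]; print(u,((w-BO)@BR*1000).round(1),w.round(4))
E
```

```text
lowtop [423.0, 105.0]
lowfoot [422.0, 119.0]
hightop [423.0, 256.0]
padL [539.0, 202.0]
padR [304.0, 201.0]
tcp [422.0, 137.0]
tipfront [422.0, 85.0]
grasp [423.0, 178.0]
gfront [423.0, 121.0]
body [425.0, 278.0]
TCP board mm [ 7.2  0.  23.2]
(420, 115) [ 4.6 -0.5 45.4] [ 0.5797 -0.157   0.1316]
(420, 130) [ 7.2 -0.5 45.2] [ 0.5821 -0.1576  0.1325]
(420, 145) [ 9.9 -0.5 46.1] [ 0.584  -0.1581  0.1346]
(395, 170) [15.1 -4.3 62.9] [ 0.5801 -0.161   0.1519]
(395, 220) [22.2 -4.  77.8] [ 0.5798 -0.1605  0.1684]
(420, 180) [16.5 -0.6 66.9] [ 0.5805 -0.1572  0.1562]
(420, 220) [22.2 -0.6 76.6] [ 0.5811 -0.1574  0.1674]
(420, 260) [27.3 -0.7 87. ] [ 0.581  -0.1574  0.1789]
(450, 170) [15.1  4.1 63.5] [ 0.582  -0.1528  0.1525]
(450, 220) [22.2  3.6 76.6] [ 0.5822 -0.1533  0.1673]
(380, 130) [ 5.1 -8.5 15.7] [ 0.5911 -0.1682  0.1053]
(500, 200) [19.7 12.  62.9] [ 0.5882 -0.1462  0.154 ]
(420, 450) [68.5 -0.2 17. ] [ 0.6473 -0.1745  0.1353]
```

```bash
python3 - <<'E'
from pl import *
p,d,c=load('scene')
f=lambda u:((np.array(u)-[170,180])*5).round(0).tolist()
o=arm.get_obs();T=o['position'];R=Ro.from_euler('xyz',o['tcp_rot'],degrees=True).as_matrix()
for z in (0,.0187,.03,.04,.06): print(z,f(proj(c,T+[0,0,z])[0]), [f(proj(c,T+R@[s*.011,0,-z])[0]) for s in(1,-1)])
for n,v in dict(lowtop=[-85,0,31.5],lowfoot=[-85,0,1.5],hightop=[-59,0,31.5],highfoot=[-59,0,1.5]).items(): print(n,f(proj(c,clip(0,v))[0]))
for u in [(330,190),(345,175),(335,230),(345,250),(320,210),(340,210),(350,235),(350,120)]:
    px=np.round(np.array(u)/5+[170,180]).astype(int); w=pts(c,d,px)[0]; print(u,w.round(4),'tool',(R.T@(w-T)*1000).round(0),p[px[1],px[0]])
E
```

```text
0 [330.0, 241.0] [[318.0, 229.0], [342.0, 254.0]]
0.0187 [329.0, 215.0] [[316.0, 203.0], [341.0, 228.0]]
0.03 [328.0, 200.0] [[316.0, 187.0], [340.0, 212.0]]
0.04 [327.0, 185.0] [[315.0, 173.0], [339.0, 198.0]]
0.06 [326.0, 156.0] [[313.0, 144.0], [338.0, 169.0]]
lowtop [314.0, 201.0]
lowfoot [330.0, 253.0]
hightop [338.0, 211.0]
highfoot [355.0, 264.0]
(330, 190) [ 0.6009 -0.1672  0.1614] tool [-11.  -5. -48.] [133 134 134]
(345, 175) [ 0.6035 -0.1587  0.1668] tool [-11.   4. -54.] [133 135 135]
(335, 230) [ 0.6042 -0.1685  0.1365] tool [-14.  -5. -24.] [81 79 78]
(345, 250) [ 0.6088 -0.1668  0.1238] tool [-18.  -3. -11.] [81 78 77]
(320, 210) [ 0.5951 -0.1689  0.145 ] tool [ -5.  -8. -32.] [84 83 83]
(340, 210) [ 0.6018 -0.1617  0.1437] tool [-10.   0. -31.] [64 62 61]
(350, 235) [ 0.6064 -0.1601  0.1276] tool [-14.   3. -15.] [58 60 67]
(350, 120) [ 0.6098 -0.1604  0.2086] tool [-18.   4. -96.] [56 53 51]
```

The jaws are shut above the tab, because the fingertips stand about 30 mm short of the stated TCP. I'll rise and measure the finger end in free air.

send_rows(
  targets=[
    [0,0,-0.02,0],
    [0,0,-0.02,0],
    [0,0,0,0],
    [0,0,0,0],
    [0,0,0,0],
  ],
)

```text
time: 5.3
position: [0.5914, -0.1599, 0.1515]
tcp_rot: [-180.0, -0.1, 165.4]
wrist_force: [0.4, 0.2, 0.7]
opening: 0.0007
```

```bash
cat > tip.py <<'E'
from pl import *
o=arm.get_obs();T=o['position'];R=Ro.from_euler('xyz',o['tcp_rot'],degrees=True).as_matrix()
print(o['time'],T,o['opening'],o['wrist_force'].round(1),o['joint_positions'].round(1))
for n in('scene','wrist'):
    p,d,c=snap(n); ys,xs=np.mgrid[0:384,0:512]; w=pts(c,d,np.c_[xs.ravel(),ys.ravel()]); t=(w-T)@R*1000
    m=(abs(t[:,0])<25)&(abs(t[:,1])<50)&(t[:,2]>-70)&(t[:,2]<25)&(d.ravel()>0)
    t=t[m]; b=((w[m]-BO)@BR*1000)
    k=b[:,2]>56
    t=t[k]; print(n,len(t))
    for z in range(-70,25,5):
        s=t[(t[:,2]>=z)&(t[:,2]<z+5)]
        if len(s)>2: print(z,len(s),s.min(0).round(0),s.max(0).round(0))
E
python3 tip.py
```

```text
5.3 [ 0.5913847  -0.15987302  0.1514858 ] 0.0006536676626296192 [0.4 0.2 0.7] [ -0.8  31.1  16.3  97.3 -10.4  53.2  95. ]
scene 128
-70 13 [-13. -13. -70.] [ -6.  11. -65.]
-65 12 [-12. -15. -64.] [ -3.  11. -60.]
-60 21 [-13. -15. -60.] [  3.  11. -55.]
-55 17 [-12. -16. -55.] [  4.  12. -50.]
-50 21 [-13. -15. -50.] [  8.  10. -45.]
-45 16 [-12. -14. -45.] [  3.  12. -40.]
-40 15 [-13. -13. -40.] [  2.  12. -35.]
-35 12 [-12. -12. -35.] [  3.  12. -30.]
wrist 2408
-70 613 [-11. -16. -70.] [ 13.  15. -65.]
-65 219 [  7. -14. -65.] [ 12.  13. -60.]
-60 370 [  6. -14. -60.] [ 12.  13. -55.]
-55 330 [  6. -15. -55.] [ 12.  13. -50.]
-50 322 [  6. -14. -50.] [ 12.  13. -45.]
-45 287 [  6. -14. -45.] [ 12.  13. -40.]
-40 225 [  6. -14. -40.] [ 12.  12. -35.]
-35 42 [ 10.  -7. -35.] [ 11.   6. -32.]
```

The cameras agree that the real finger end is about 31.5 mm behind the reported TCP, so I'll correct for that and descend with the jaws half open.

send_rows(
  targets=[
    [0,0,0,0],
    [0,0,0,0],
    [0,0,0.01,0],
    [0,0,0.015,0],
    [0,0,0.015,0],
  ],
  jaw=0.5,
)

```text
time: 6.02
position: [0.5915, -0.1599, 0.111]
tcp_rot: [-180.0, -0.1, 165.4]
wrist_force: [0.1, -0.4, -0.5]
opening: 0.0427
```

send_rows(
  targets=[
    [0,0,0.015,0],
    [0,0,0.015,0],
    [0,0,0,0],
    [0,0,0,0],
    [0,0,0,0],
  ],
)

```text
time: 6.65
position: [0.5926, -0.1603, 0.0832]
tcp_rot: [180.0, 0.1, 165.4]
wrist_force: [-0.7, 0.3, -0.1]
opening: 0.0426
```

send_rows(
  targets=[
    [0,0,0,0],
    [0,0,0,0],
    [0,0,0,0],
    [0,0,0,0],
    [0,0,0,0],
  ],
  jaw=1,
)

```text
time: 7.28
position: [0.5924, -0.1596, 0.0829]
tcp_rot: [180.0, 0.0, 165.4]
wrist_force: [-1.1, 3.6, 5.6]
opening: 0.0088
```

send_rows(
  targets=[
    [0.0005,0,-0.005,0],
    [0,0,-0.005,0],
    [0,0,-0.006,0],
    [-0.0005,0,-0.006,0],
    [-0.001,0,-0.006,0],
  ],
)

```text
time: 7.9
position: [0.5925, -0.1596, 0.1091]
tcp_rot: [180.0, -0.1, 165.4]
wrist_force: [5.6, 0.7, -9.4]
opening: 0.009
```

send_rows(
  targets=[
    [-0.0015,0,-0.006,0],
    [-0.002,0,-0.006,0],
    [-0.002,0,-0.004,0],
    [0,0,0,0],
    [0,0,0,0],
  ],
)

```text
time: 8.52
position: [0.598, -0.1611, 0.1266]
tcp_rot: [180.0, -0.0, 165.4]
wrist_force: [-0.7, 4.9, -3.2]
opening: 0.0084
```

```bash
python3 - <<'E'
from pl import *
o=arm.get_obs();T=o['position'];print(o['time'],T,o['opening'],o['wrist_force'].round(1))
p,d,c=snap('scene')
cv2.imwrite('pics/s4.png',cv2.resize(p[180:300,170:330],(800,600),interpolation=cv2.INTER_CUBIC)[:,:,::-1])
E
```

```text
8.525 [ 0.59802465 -0.16111398  0.12661047] 0.008434214704727404 [-0.7  4.9 -3.2]
```

View pics/s4.png

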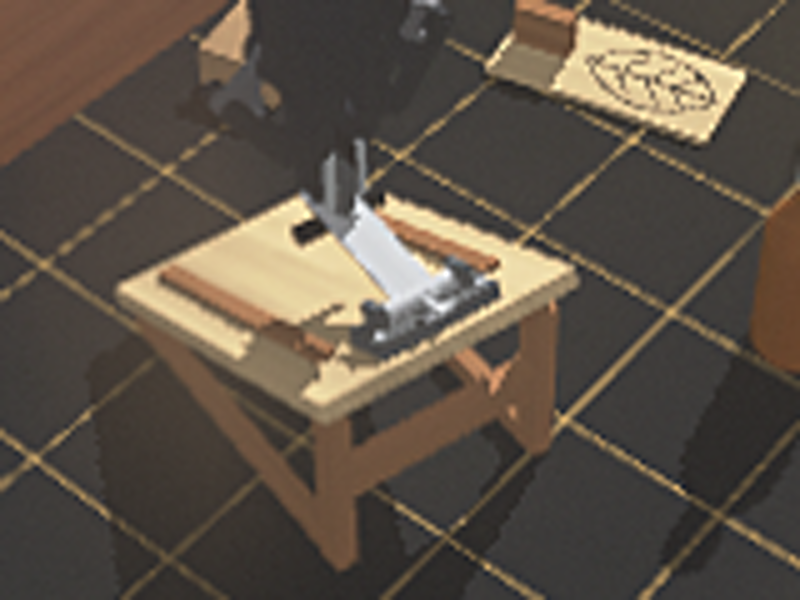

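The clip is raised and past over-centre. I'll let go, rise and go to hover over the plate.

send_rows(
  targets=[
    [0,0,0,0],
    [0,0,0,0],
    [0,0,-0.005,0],
    [0,0,-0.02,0],
    [0,0,-0.045,0],
  ],
  jaw=0,
)

```text
time: 9.2
position: [0.5969, -0.1617, 0.1959]
tcp_rot: [-180.0, -0.2, 165.4]
wrist_force: [1.3, 0.6, 0.3]
opening: 0.0855
```

```bash
python3 - <<'E'
from pl import *
plan([.5084,.1328,.15],192,10)
E
```

```text
pos [ 0.5969 -0.1617  0.1959] yaw 165.4 -> [0.5084 0.1328 0.15  ] 26.6
[0.016, 0.0263, 0.0046, -2.7]
[0.0147, 0.027, 0.0046, -2.7]
[0.0135, 0.0276, 0.0046, -2.7]
[0.0122, 0.0282, 0.0046, -2.7]
[0.0108, 0.0288, 0.0046, -2.7]
[0.0095, 0.0292, 0.0046, -2.7]
[0.0081, 0.0297, 0.0046, -2.7]
[0.0067, 0.03, 0.0046, -2.7]
[0.0053, 0.0303, 0.0046, -2.7]
[0.0039, 0.0305, 0.0046, -2.7]
```

send_rows(
  targets=[
    [0.016,0.0265,0.0,-2.7],
    [0.015,0.027,0.0,-2.7],
    [0.0135,0.0275,0.004,-2.7],
    [0.012,0.028,0.006,-2.7],
    [0.011,0.029,0.006,-2.7],
  ],
)

```text
time: 9.82
position: [0.5537, -0.0139, 0.1809]
tcp_rot: [-180.0, 0.1, 179.0]
wrist_force: [0.1, 1.3, 0.3]
opening: 0.0853
```

send_rows(
  targets=[
    [0.0095,0.029,0.01,-2.7],
    [0.008,0.03,0.01,-2.7],
    [0.0065,0.03,0.01,-2.6],
    [0.005,0.03,0,-2.6],
    [0.004,0.0305,0,-2.6],
  ],
)

```text
time: 10.45
position: [0.5096, 0.1331, 0.1509]
tcp_rot: [-180.0, 0.1, -167.8]
wrist_force: [-0.3, -0.5, -0.2]
opening: 0.0852
```

send_rows(
  targets=[
    [0,0,0,0],
    [0,0,0,0],
    [0,0,0,0],
    [0,0,0,0],
    [0,0,0,0],
  ],
)

```text
time: 11.08
position: [0.5097, 0.1321, 0.1505]
tcp_rot: [-180.0, 0.0, -167.9]
wrist_force: [-0.2, 0.3, -0.2]
opening: 0.0853
```

```bash
python3 - <<'E'
from pl import *
o=arm.get_obs();T=o['position'];print(o['time'],T,o['tcp_rot'].round(2))
p,d,c=snap('wrist')
cv2.imwrite('pics/w5.png',cv2.resize(p,(768,576),interpolation=cv2.INTER_CUBIC)[:,:,::-1])
g=[p.min()]
E
```

```text
11.075 [0.50965466 0.13208939 0.15049975] [-179.99    0.   -167.93]
```

View pics/w5.png

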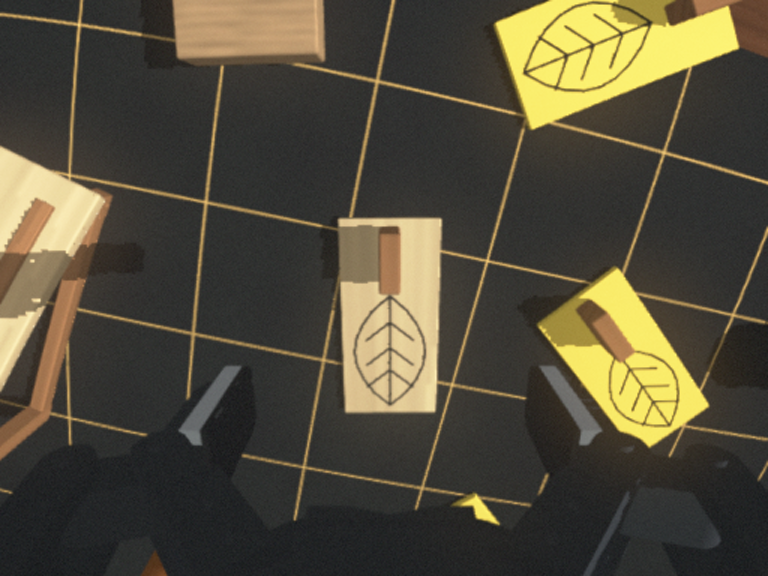

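The wooden plate sits at (339..441, 218..412), with its bar at (390,260). It is square to the tool and no look-alike is near the path.

```bash
python3 - <<'E'
from pl import *
p,d,c=load('wrist')
f=lambda L:(np.array(L,float)+.5)/1.5-.5
P=onz(c,f([(339,218),(441,218),(435.5,412),(346,412)]),.006)
v=P[2]+P[3]-P[0]-P[1]; yaw=np.degrees(np.arctan2(v[1],v[0])); m=P.mean(0); print(m,yaw,np.linalg.norm(v)/2,np.linalg.norm(P[0]-P[1]))
b=onz(c,f([(380,227),(399,227)]),.036); print('bar rear top',b.mean(0))
e=v/np.linalg.norm(v); bar=m-e*.050; print('bar from plate',bar, 'from top',b.mean(0)+e*.02)
plan(np.r_[(m-e*.058)[:2],.010-.0315],yaw+180,5)
E
```

```text
[0.55726095 0.14231439 0.006     ] 12.293934214544636 0.15004189322333492 0.06908813333385075
bar rear top [0.48506617 0.12622539 0.036     ]
bar from plate [0.50840755 0.13166804 0.006     ] from top [0.50460753 0.13048393 0.036     ]
pos [0.5096 0.1323 0.1505] yaw -167.91 -> [ 0.5006  0.13   -0.0215] 0.2
[0.0019, -0.0001, 0.0344, -0.0]
[0.0019, -0.0001, 0.0344, -0.0]
[0.0019, -0.0001, 0.0344, -0.0]
[0.0019, -0.0001, 0.0344, -0.0]
[0.0019, -0.0001, 0.0344, -0.0]
```

send_rows(
  targets=[
    [0.002,0,0.04,0],
    [0.002,0,0.04,0],
    [0.002,0,0.04,0],
    [0.002,0,0.03,0],
    [0,0,0.01,0],
  ],
  jaw=0.4,
)

```text
time: 11.75
position: [0.5004, 0.1304, -0.011]
tcp_rot: [-180.0, -0.2, -167.9]
wrist_force: [-1.0, -0.3, 0.6]
opening: 0.0516
```

send_rows(
  targets=[
    [0,0,0.005,0],
    [0,0,0.005,0],
    [0,0,0,0],
    [0,0,0,0],
    [0,0,0,0],
  ],
)

```text
time: 12.38
position: [0.502, 0.131, -0.0191]
tcp_rot: [180.0, 0.0, -167.9]
wrist_force: [0.2, -0.4, -0.1]
opening: 0.0514
```

send_rows(
  targets=[
    [0,0,0,0],
    [0,0,0,0],
    [0,0,0,0],
    [0,0,0,0],
    [0,0,0,0],
  ],
  jaw=1,
)

```text
time: 13.0
position: [0.5019, 0.1309, -0.0193]
tcp_rot: [-180.0, 0.0, -167.9]
wrist_force: [-0.7, 0.3, 5.4]
opening: 0.0129
```

```bash
python3 - <<'E'
from pl import *
h=np.array([np.cos(np.radians(B['yaw'])),np.sin(np.radians(B['yaw'])),0])
print(B)
a=bw([-15,0,0])-.131*h+[0,0,-.0193+.045]; print('hover',a)
T=arm.get_obs()['position']
plan([.46,.12,.13],B['yaw']+180+8,5)
print('then'); plan(a,B['yaw']+180,10)
E
```

```text
{'O': [0.5958184241234656, -0.16064167612037422, 0.08901995249869774], 'yaw': -14.805335681979468}
hover [ 0.45624631 -0.12375123  0.1079101 ]
pos [ 0.5019  0.1309 -0.0193] yaw -167.88 -> [0.46 0.12 0.13] -18.92
[0.0086, -0.0004, -0.0299, 3.8]
[0.0086, -0.0009, -0.0299, 3.8]
[0.0085, -0.0015, -0.0299, 3.8]
[0.0084, -0.0021, -0.0299, 3.8]
[0.0082, -0.0026, -0.0299, 3.8]
then
pos [ 0.5019  0.1309 -0.0193] yaw -167.88 -> [ 0.4562 -0.1238  0.1079] -26.92
[0.0098, -0.0239, -0.0127, 2.7]
[0.0087, -0.0244, -0.0127, 2.7]
[0.0075, -0.0248, -0.0127, 2.7]
[0.0063, -0.0251, -0.0127, 2.7]
[0.0052, -0.0253, -0.0127, 2.7]
[0.004, -0.0256, -0.0127, 2.7]
[0.0028, -0.0257, -0.0127, 2.7]
[0.0015, -0.0258, -0.0127, 2.7]
[0.0003, -0.0259, -0.0127, 2.7]
[-0.0009, -0.0259, -0.0127, 2.7]
```

send_rows(
  targets=[
    [0,0,-0.025,0],
    [0.0085,0,-0.035,4],
    [0.0085,-0.001,-0.035,4],
    [0.0085,-0.002,-0.035,4],
    [0.0085,-0.002,-0.02,4],
  ],
)

```text
time: 13.62
position: [0.4683, 0.1223, 0.1318]
tcp_rot: [180.0, 0.1, 176.0]
wrist_force: [1.4, -0.1, -0.7]
opening: 0.0125
```

```bash
python3 - <<'E'
from pl import *
plan([.4562,-.1238,.115],B['yaw']+180,10); print(arm.get_obs()['opening'])
E
```

```text
pos [0.4683 0.1223 0.1318] yaw 175.98 -> [ 0.4562 -0.1238  0.115 ] -10.79
[-0.0005, -0.0246, 0.0017, 1.1]
[-0.001, -0.0246, 0.0017, 1.1]
[-0.0014, -0.0246, 0.0017, 1.1]
[-0.0019, -0.0246, 0.0017, 1.1]
[-0.0024, -0.0245, 0.0017, 1.1]
[-0.0028, -0.0245, 0.0017, 1.1]
[-0.0033, -0.0244, 0.0017, 1.1]
[-0.0037, -0.0244, 0.0017, 1.1]
[-0.0042, -0.0243, 0.0017, 1.1]
[-0.0047, -0.0242, 0.0017, 1.1]
0.012549985425324508
```

send_rows(
  targets=[
    [0,-0.0245,0,1.1],
    [0,-0.0245,0,1.1],
    [-0.001,-0.0245,0,1.1],
    [-0.002,-0.0245,0,1.1],
    [-0.0025,-0.0245,0,1.1],
  ],
)

```text
time: 14.25
position: [0.4596, -0.0026, 0.1294]
tcp_rot: [-179.9, -0.1, 170.5]
wrist_force: [1.0, 0.1, -0.8]
opening: 0.0128
```

send_rows(
  targets=[
    [-0.003,-0.0245,0,1.1],
    [-0.003,-0.0245,0,1.1],
    [-0.004,-0.0245,0,1.1],
    [-0.004,-0.0245,0,1],
    [-0.005,-0.024,0,1],
  ],
)

```text
time: 14.88
position: [0.4534, -0.1257, 0.1294]
tcp_rot: [-179.9, -0.1, 165.2]
wrist_force: [-0.0, -0.4, -1.0]
opening: 0.0129
```

send_rows(
  targets=[
    [0,0,0.005,0],
    [0,0,0.005,0],
    [0,0,0,0],
    [0,0,0,0],
    [0,0,0,0],
  ],
)

```text
time: 15.5
position: [0.4551, -0.1232, 0.1206]
tcp_rot: [180.0, 0.0, 165.4]
wrist_force: [0.0, 0.0, -1.7]
opening: 0.0132
```

```bash
python3 - <<'E'
from pl import *
h=np.array([np.cos(np.radians(B['yaw'])),np.sin(np.radians(B['yaw'])),0])
plan(bw([-15,0,0])-.131*h+[0,0,-.0193+.045],B['yaw']+180,1)
p,d,c=snap('wrist')
cv2.imwrite('pics/w6.png',cv2.resize(p,(640,480),interpolation=cv2.INTER_CUBIC)[:,:,::-1])
E
```

```text
pos [ 0.4551 -0.1232  0.1206] yaw 165.37 -> [ 0.4562 -0.1238  0.1079] -0.17
[-0.0012, -0.0002, 0.0127, 0.2]
```

View pics/w6.png

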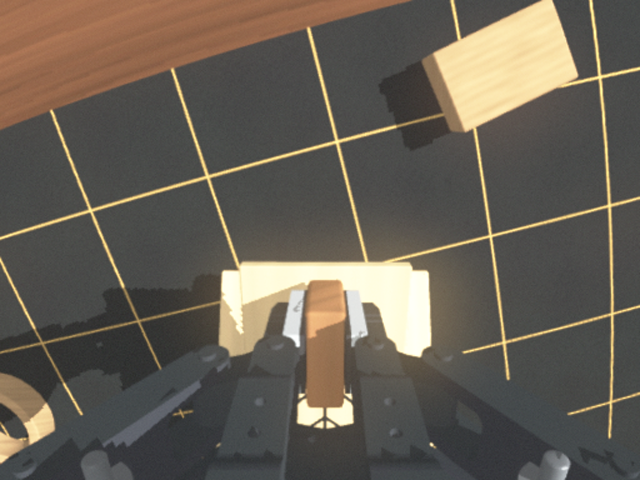

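The plate is level and centred over the board (plate 240–412, board 221–430). I'll lower the nose onto the lane so the plate turns in the grip.

send_rows(
  targets=[
    [-0.001,0,0.014,0],
    [0,0,0.014,0],
    [0,0,0.014,0],
    [0,0,0.012,0],
    [0,0,0.006,0],
  ],
)

```text
time: 16.18
position: [0.4546, -0.1238, 0.0595]
tcp_rot: [-180.0, -0.2, 165.3]
wrist_force: [-6.0, 0.7, 5.3]
opening: 0.013
```

send_rows(
  targets=[
    [0,0,0.005,0],
    [0,0,0.005,0],
    [0,0,0.005,0],
    [0,0,0.005,0],
    [0,0,0,0],
  ],
)

```text
time: 16.8
position: [0.453, -0.1233, 0.0397]
tcp_rot: [180.0, -0.3, 165.3]
wrist_force: [-8.0, 1.6, 3.9]
opening: 0.0132
```

Contact, turning at about 8 N. Continuing.

send_rows(
  targets=[
    [0.001,0,0.005,0],
    [0.001,0,0.005,0],
    [0,0,0.005,0],
    [0,0,0.005,0],
    [0,0,0,0],
  ],
)

```text
time: 17.42
position: [0.4539, -0.1235, 0.0202]
tcp_rot: [-180.0, -0.0, 165.3]
wrist_force: [-3.6, 0.1, 3.5]
opening: 0.0131
```

send_rows(
  targets=[
    [0,0,0.005,0],
    [0,0,0.004,0],
    [0,0,0.004,0],
    [0,0,0.002,0],
    [0,0,0,0],
  ],
)

```text
time: 18.05
position: [0.4549, -0.1235, 0.0056]
tcp_rot: [180.0, 0.1, 165.3]
wrist_force: [0.9, -0.7, 4.9]
opening: 0.013
```

```bash
python3 - <<'E'
from pl import *
o=arm.get_obs();T=o['position'];print(o['time'],T,o['opening'],o['wrist_force'].round(1))
p,d,c=snap('scene')
cv2.imwrite('pics/s7.png',cv2.resize(p[165:285,160:320],(800,600),interpolation=cv2.INTER_CUBIC)[:,:,::-1])
E
```

```text
18.05 [ 0.45489084 -0.12346764  0.00563969] 0.013020462242668025 [ 0.9 -0.7  4.9]
```

View pics/s7.png

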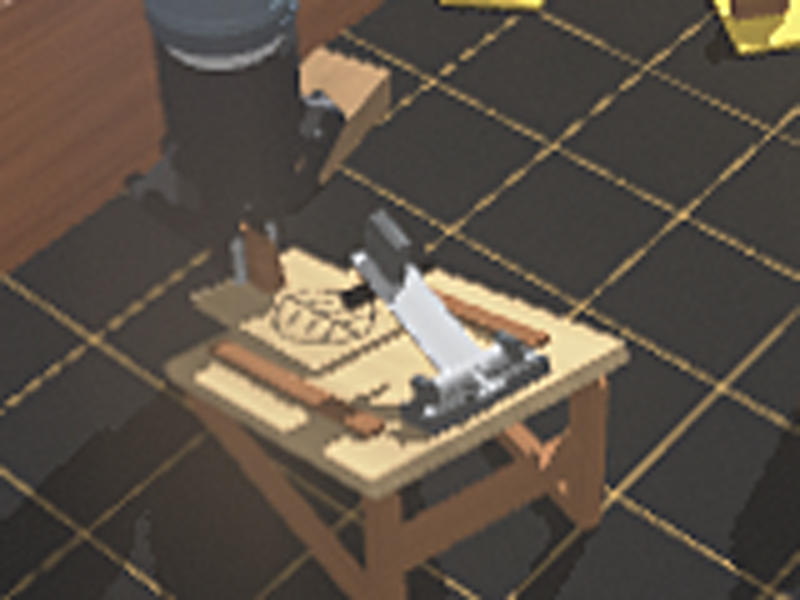

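The plate lies nose down between the strips and nearly flat, with the clip up over it. Before pushing home I'll check numerically how the gripper body clears the raised tab.

```bash
cat > body.py <<'E'
from pl import *
o=arm.get_obs();T=o['position'];R=Ro.from_euler('xyz',o['tcp_rot'],degrees=True).as_matrix()
p,d,c=load('scene'); ys,xs=np.mgrid[0:384,0:512]; w=pts(c,d,np.c_[xs.ravel(),ys.ravel()]); b=(w-BO)@BR*1000; t=(w-T)@R*1000; ok=d.ravel()>0
g=ok&(abs(t[:,1])<60)&(abs(t[:,0])<70)
for z in range(-190,-30,10):
    s=t[g&(t[:,2]>=z)&(t[:,2]<z+10)&(b[:,0]<0)]
    if len(s)>4: print(z,len(s),'x',np.percentile(s[:,0],[2,50]).round(0),'y',s[:,1].min().round(),s[:,1].max().round())
k=ok&(b[:,0]>5)&(b[:,0]<60)&(abs(b[:,1])<15)&(b[:,2]>55); s=b[k]; print('tab pts board',len(s),s.min(0).round(),s.max(0).round()); s=t[k]; print('tab in tool',s.min(0).round(),s.max(0).round())
# plate face points
k=ok&(abs(b[:,1])<30)&(b[:,0]>-85)&(b[:,0]<-25)&(b[:,2]<25)&(b[:,2]>-5); s=b[k]
A=np.c_[s[:,0],np.ones(len(s))]
if len(s): print('plate z=',np.polyfit(s[:,0],s[:,2],1),len(s),s[:,2].std())
for x in range(-80,20,5):
    q=b[ok&(abs(b[:,1])<28)&(b[:,0]>=x)&(b[:,0]<x+5)&(b[:,2]<30)]
    if len(q): print(x,len(q),np.median(q[:,2]).round(1))
E
python3 body.py
```

```text
-190 87 x [-38. -32.] y -39.0 32.0
-180 83 x [-39. -30.] y -39.0 27.0
-170 79 x [-38. -30.] y -39.0 25.0
-160 33 x [-37. -27.] y -40.0 24.0
-150 32 x [-13.  -8.] y -43.0 39.0
-140 89 x [-21. -11.] y -52.0 48.0
-130 129 x [-21. -10.] y -60.0 59.0
-120 92 x [-19. -11.] y -59.0 60.0
-110 83 x [-19. -12.] y -60.0 55.0
-100 68 x [-19. -12.] y -53.0 49.0
-90 83 x [-15. -10.] y -44.0 41.0
-80 63 x [-16. -10.] y -40.0 38.0
-70 45 x [-23. -12.] y -22.0 18.0
-60 89 x [-70. -24.] y -35.0 30.0
-50 158 x [-66. -48.] y -58.0 36.0
-40 119 x [-59. -31.] y -60.0 42.0
tab pts board 2084 [  5. -15.  55.] [ 60.  15. 590.]
tab in tool [-165.  -15. -624.] [  95.   15. -146.]
plate z= [-0.05062939  4.00877862] 171 1.2958981114994923
-80 14 8.4
-75 13 7.9
-70 12 7.5
-65 9 7.0
-60 13 6.8
-55 10 6.6
-50 15 6.7
-45 22 5.9
-40 14 5.5
-35 19 5.7
-30 31 -84.2
-25 34 -85.9
-20 67 -0.4
-15 47 -88.9
-10 18 -1.5
-5 13 -0.8
0 13 -0.9
5 13 -0.7
10 20 -1.4
15 45 -107.0
```

The body is well behind: half-depth is only 21 mm at the tab's height, so clearance is ample. The plate tilt is 3° off flat and the nose is at about x = −28 mm. I'll press 3 mm down, then push up the slope.

send_rows(
  targets=[
    [0,0,0.002,0],
    [0,0,0.001,0],
    [-0.004,0,-0.002,0],
    [-0.008,0,-0.004,0],
    [-0.009,0,-0.0045,0],
  ],
)

```text
time: 18.73
position: [0.4703, -0.1276, 0.012]
tcp_rot: [180.0, -0.5, 165.3]
wrist_force: [-5.9, 1.4, 2.8]
opening: 0.0129
```

send_rows(
  targets=[
    [-0.009,0,-0.0046,0],
    [-0.009,0,-0.0046,0],
    [-0.009,0,-0.0046,0],
    [-0.009,0,-0.0046,0],
    [0,0,0,0],
  ],
)

```text
time: 19.35
position: [0.5073, -0.1372, 0.0309]
tcp_rot: [180.0, -0.2, 165.3]
wrist_force: [-4.2, 1.5, 2.3]
opening: 0.0127
```

```bash
cat > st.py <<'E'
from pl import *
import sys
o=arm.get_obs();T=o['position'];print(o['time'],T,o['opening'],o['wrist_force'].round(1))
R=Ro.from_euler('xyz',o['tcp_rot'],degrees=True).as_matrix()
print('force board axes',(BR.T@o['wrist_force']).round(1),'TCP board',((T-BO)@BR*1000).round(1))
p,d,c=snap('scene'); ys,xs=np.mgrid[0:384,0:512]; uv=np.c_[xs.ravel(),ys.ravel()]; w=pts(c,d,uv); b=(w-BO)@BR*1000; ok=(d.ravel()>0)
for x in range(-100,80,5):
    r=[]
    for y0,y1 in ((12,24),(24,33),(-33,-24)):
        q=b[ok&(b[:,1]>y0)&(b[:,1]<y1)&(b[:,0]>=x)&(b[:,0]<x+5)&(b[:,2]<16)&(b[:,2]>-10)]; r.append((len(q),np.median(q[:,2]).round(1) if len(q) else None))
    print(x,r)
E
python3 st.py
```

```text
19.35 [ 0.5073212  -0.13724643  0.03086412] 0.012685556853065535 [-4.2  1.5  2.3]
force board axes [-3.   0.4  4.1] TCP board [-108.     0.   -10.3]
-100 [(1, np.float64(10.8)), (3, np.float64(9.6)), (2, np.float64(8.5))]
-95 [(1, np.float64(8.9)), (3, np.float64(9.2)), (2, np.float64(9.3))]
-90 [(3, np.float64(9.5)), (3, np.float64(8.6)), (1, np.float64(7.7))]
-85 [(3, np.float64(9.0)), (2, np.float64(8.4)), (5, np.float64(8.3))]
-80 [(1, np.float64(7.0)), (0, None), (1, np.float64(8.7))]
-75 [(0, None), (0, None), (3, np.float64(8.1))]
-70 [(0, None), (0, None), (1, np.float64(8.6))]
-65 [(0, None), (0, None), (3, np.float64(8.3))]
-60 [(0, None), (0, None), (4, np.float64(7.9))]
-55 [(0, None), (0, None), (2, np.float64(8.0))]
-50 [(5, np.float64(8.2)), (0, None), (4, np.float64(8.3))]
-45 [(4, np.float64(7.0)), (0, None), (3, np.float64(6.4))]
-40 [(3, np.float64(7.1)), (0, None), (3, np.float64(6.8))]
-35 [(3, np.float64(8.1)), (0, None), (2, np.float64(5.9))]
-30 [(1, np.float64(7.2)), (0, None), (4, np.float64(7.2))]
-25 [(3, np.float64(7.2)), (0, None), (2, np.float64(6.5))]

[... 341 characters left out ...]
None), (4, np.float64(6.2))]
15 [(0, None), (0, None), (2, np.float64(4.8))]
20 [(0, None), (0, None), (4, np.float64(5.6))]
25 [(0, None), (0, None), (2, np.float64(5.5))]
30 [(0, None), (1, np.float64(5.9)), (4, np.float64(4.8))]
35 [(0, None), (1, np.float64(6.0)), (1, np.float64(5.5))]
40 [(0, None), (3, np.float64(4.2)), (7, np.float64(3.8))]
45 [(0, None), (2, np.float64(3.7)), (8, np.float64(2.4))]
50 [(0, None), (0, None), (4, np.float64(-1.1))]
55 [(0, None), (0, None), (2, np.float64(-1.3))]
60 [(0, None), (0, None), (1, np.float64(-2.0))]
65 [(0, None), (0, None), (0, None)]
70 [(0, None), (0, None), (1, np.float64(8.0))]
75 [(1, np.float64(15.9)), (0, None), (1, np.float64(7.8))]
```

send_rows(
  targets=[
    [-0.0065,0,-0.0028,0],
    [-0.0065,0,-0.0028,0],
    [-0.006,0,-0.0026,0],
    [-0.003,0,-0.0013,0],
    [0,0,0,0],
  ],
)

```text
time: 20.02
position: [0.5282, -0.1428, 0.0402]
tcp_rot: [180.0, -0.2, 165.3]
wrist_force: [-4.8, 1.8, 3.6]
opening: 0.0123
```

send_rows(
  targets=[
    [-0.002,0,-0.001,0],
    [-0.001,0,-0.0005,0],
    [0,0,0,0],
    [0,0,0,0],
    [0,0,0,0],
  ],
)

```text
time: 20.65
position: [0.5308, -0.1435, 0.0416]
tcp_rot: [180.0, -0.3, 165.3]
wrist_force: [-6.5, 1.6, 3.1]
opening: 0.0131
```

send_rows(
  targets=[
    [-0.001,0,-0.0005,0],
    [-0.001,0,-0.0005,0],
    [0,0,0,0],
    [0,0,0,0],
    [0,0,0,0],
  ],
)

```text
time: 21.28
position: [0.5327, -0.1439, 0.0425]
tcp_rot: [180.0, -0.3, 165.3]
wrist_force: [-6.0, 1.8, 3.2]
opening: 0.0132
```

send_rows(
  targets=[
    [-0.001,0,-0.0005,0],
    [-0.001,0,-0.0005,0],
    [0,0,0,0],
    [0,0,0,0],
    [0,0,0,0],
  ],
)

```text
time: 21.9
position: [0.5332, -0.1442, 0.043]
tcp_rot: [180.0, -0.4, 165.3]
wrist_force: [-7.9, 1.9, 1.1]
opening: 0.013
```

```bash
python3 st.py | grep -E "force|^(30|35|40|45|50|55|60|65|70|-95|-90|-85) |\["
```

```text
21.9 [ 0.53322265 -0.14415037  0.04299913] 0.013009384607182668 [-7.9  1.9  1.1]
force board axes [-6.7 -0.2  4.7] TCP board [-78.6  -0.1 -11.6]
-100 [(0, None), (0, None), (1, np.float64(-0.3))]
-95 [(0, None), (0, None), (1, np.float64(-0.5))]
-90 [(0, None), (0, None), (1, np.float64(-1.1))]
-85 [(0, None), (0, None), (0, None)]
-80 [(0, None), (0, None), (0, None)]
-75 [(0, None), (0, None), (1, np.float64(8.0))]
-70 [(0, None), (0, None), (1, np.float64(7.7))]
-65 [(0, None), (0, None), (5, np.float64(7.7))]
-60 [(0, None), (0, None), (0, None)]
-55 [(1, np.float64(6.2)), (0, None), (3, np.float64(7.1))]
-50 [(5, np.float64(7.6)), (0, None), (2, np.float64(7.6))]
-45 [(2, np.float64(7.4)), (0, None), (5, np.float64(6.8))]
-40 [(4, np.float64(7.0)), (0, None), (1, np.float64(6.7))]
-35 [(2, np.float64(7.1)), (0, None), (2, np.float64(6.8))]
-30 [(3, np.float64(7.6)), (0, None), (3, np.float64(6.1))]
-25 [(3, np.float64(6.7)), (0, None), (2, np.float64(6.2))]
-20 [(2, np.float64(6.7)), (0, None), (3, np.float64(6.2))]
-15 [(2, np.float64(6.6)), (0, None), (1, np.float64(6.9))]
-10
[... 236 characters left out ...]
(3, np.float64(5.9))]
15 [(0, None), (0, None), (2, np.float64(6.6))]
20 [(0, None), (0, None), (3, np.float64(6.2))]
25 [(0, None), (0, None), (4, np.float64(6.4))]
30 [(0, None), (1, np.float64(6.7)), (3, np.float64(5.4))]
35 [(0, None), (1, np.float64(6.4)), (3, np.float64(5.6))]
40 [(0, None), (2, np.float64(5.6)), (3, np.float64(5.5))]
45 [(0, None), (2, np.float64(5.5)), (4, np.float64(5.3))]
50 [(0, None), (4, np.float64(5.4)), (1, np.float64(5.3))]
55 [(0, None), (1, np.float64(5.7)), (5, np.float64(4.7))]
60 [(0, None), (0, None), (4, np.float64(5.8))]
65 [(0, None), (0, None), (1, np.float64(5.7))]
70 [(0, None), (0, None), (0, None)]
75 [(0, None), (0, None), (3, np.float64(9.4))]
```

send_rows(
  targets=[
    [-0.0015,0,0,0],
    [-0.0015,0,0,0],
    [0,0,0.001,0],
    [0,0,0,0],
    [0,0,0,0],
  ],
)

```text
time: 22.58
position: [0.5336, -0.1442, 0.0412]
tcp_rot: [180.0, -0.7, 165.3]
wrist_force: [-12.3, 4.2, 2.5]
opening: 0.0131
```

send_rows(
  targets=[
    [0,0,0,0],
    [0,0,0,0],
    [0,0,0,0],
    [0.003,0,-0.02,0],
    [0.004,0,-0.04,0],
  ],
  jaw=0.4,
)

```text
time: 23.2
position: [0.5323, -0.1439, 0.1041]
tcp_rot: [-180.0, -0.1, 165.3]
wrist_force: [0.3, 0.2, 0.4]
opening: 0.0514
```

send_rows(
  targets=[
    [0,0,-0.04,0],
    [0,0,-0.03,0],
    [0,0,0,0],
    [0,0,0,0],
    [0,0,0,0],
  ],
)

```text
time: 23.82
position: [0.5325, -0.1439, 0.1726]
tcp_rot: [-180.0, -0.1, 165.3]
wrist_force: [-0.6, 0.2, 0.5]
opening: 0.0513
```

```bash
cat > home.py <<'E'
from pl import *
o=arm.get_obs();print(o['time'],o['position'],o['opening'],o['wrist_force'].round(1))
for n in ('scene','wrist'):
    p,d,c=snap(n); ys,xs=np.mgrid[0:384,0:512]; uv=np.c_[xs.ravel(),ys.ravel()]; w=pts(c,d,uv); b=(w-BO)@BR*1000; ok=(d.ravel()>0)
    print(n)
    k=ok&(abs(b[:,1])<33)&(b[:,0]>-72)&(b[:,0]<70)&(b[:,2]>2.5)&(b[:,2]<10.5)
    if k.sum()>20: print(' plane z=ax+by+c',np.linalg.lstsq(np.c_[b[k][:,:2],np.ones(k.sum())],b[k][:,2],rcond=None)[0].round(3),k.sum())
    k=ok&(abs(b[:,1])<42)&(b[:,0]>-85)&(b[:,0]<70)&(b[:,2]>3.5)&(b[:,2]<9); s=b[k]
    if len(s): print(' x min',np.percentile(s[:,0],1).round(1))
    for x in range(-90,-70,2):
        q=b[ok&(abs(b[:,1])<30)&(b[:,0]>=x)&(b[:,0]<x+2)&(abs(b[:,2])<12)]
        print('  ',x,len(q),np.median(q[:,2]).round(1) if len(q) else '')
    # bar top
    k=ok&(abs(b[:,1])<14)&(b[:,0]>-85)&(b[:,0]<-15)&(b[:,2]>31)&(b[:,2]<40); s=b[k]
    if len(s): print(' bar x',np.percentile(s[:,0],[2,98]).round(1),'y',np.percentile(s[:,1],[2,98]).round(1),'z',np.median(s[:,2]).round(1))
E
python3 home.py
```

```text
23.825 [ 0.53246104 -0.14390126  0.17262588] 0.05133043242922932 [-0.6  0.2  0.5]
scene
 plane z=ax+by+c [-4.000e-03  1.600e-02  5.288e+00] 338
 x min -71.4
   -90 1 -1.2
   -88 1 -0.4
   -86 0 
   -84 0 
   -82 0 
   -80 0 
   -78 0 
   -76 1 3.7
   -74 1 4.3
   -72 1 5.5
 bar x [-69.1 -28.6] y [-8.7  4.8] z 34.8
wrist
 plane z=ax+by+c [0.000e+00 2.000e-03 6.793e+00] 8829
 x min -73.9
   -90 126 0.7
   -88 125 0.8
   -86 132 0.6
   -84 124 0.8
   -82 119 0.8
   -80 119 0.9
   -78 53 0.7
   -76 63 6.4
   -74 102 6.6
   -72 109 6.8
 bar x [-68.7 -31. ] y [-7.   6.2] z 36.7
```

The plate is flat (plane slope about 0), the bar is centred, and its rear edge is at x ≈ −76 mm, so it is home and holding by friction. Next is the raised tab.

```bash
python3 - <<'E'
from pl import *
p,d,c=load('wrist'); ys,xs=np.mgrid[0:384,0:512]; w=pts(c,d,np.c_[xs.ravel(),ys.ravel()]); b=(w-BO)@BR*1000
k=(d.ravel()>0)&(abs(b[:,1])<8)&(b[:,0]>10)&(b[:,0]<75)&(b[:,2]>62)&(b[:,2]<100); s=b[k]; print('tab pts',len(s),s.min(0).round(1),s.max(0).round(1))
for q in (.55,.6,.65): print(q,'top low/high corner board',[((clip(q,v)-BO)@BR*1000).round(1) for v in ([-85,0,31.5],[-59,0,31.5])])
if len(s): print('median y',np.median(s[:,1]).round(1)); 
for x in range(20,75,5):
    t=s[(s[:,0]>=x)&(s[:,0]<x+5)]
    if len(t): print(x,len(t),t[:,2].max().round(1),np.median(t[:,1]).round(1))
q=.65; g=clip(q,[-72,0,24.5])+[0,0,-.0187-.0315]; print('grasp TCP',g)
plan(g+[0,0,.065],B['yaw']+180,5)
for q in (.65,.6,.5,.4,.3,.2,.1,.06): 
    v=(clip(q,[-72,0,24.5])-clip(.65,[-72,0,24.5])); print(q,'fwd',round(float(v[:2]@[np.cos(np.radians(B['yaw'])),np.sin(np.radians(B['yaw']))]),4),'up',v[2].round(4))
E
```

```text
tab pts 980 [19.1 -8.  62. ] [53.   8.  91.3]
0.55 top low/high corner board [array([32. , -0. , 85.3]), array([54.2, -0. , 71.7])]
0.6 top low/high corner board [array([35.6, -0. , 88. ]), array([57.1, -0. , 73.3])]
0.65 top low/high corner board [array([39.4,  0. , 90.5]), array([60.1, -0. , 74.8])]
median y -0.4
20 173 73.4 -0.4
25 176 80.8 -0.4
30 159 86.7 -0.4
35 159 91.3 -1.0
40 107 91.1 -0.4
45 104 87.7 -1.0
50 56 84.1 -0.4
grasp TCP [ 0.60119035 -0.16206154  0.12815715]
pos [ 0.5326 -0.144   0.1726] yaw 165.31 -> [ 0.6012 -0.1621  0.1932] -0.12
[-0.0142, -0.0, -0.0041, 0.0]
[-0.0142, -0.0, -0.0041, 0.0]
[-0.0142, -0.0, -0.0041, 0.0]
[-0.0142, 0.0, -0.0041, 0.0]
[-0.0142, 0.0, -0.0041, 0.0]
0.65 fwd 0.0 up 0.0
0.6 fwd -0.0018 up -0.0034
0.5 fwd -0.0048 up -0.0104
0.4 fwd -0.0071 up -0.0176
0.3 fwd -0.0086 up -0.025
0.2 fwd -0.0094 up -0.0326
0.1 fwd -0.0095 up -0.0402
0.06 fwd -0.0093 up -0.0432
```

send_rows(
  targets=[
    [0,0,-0.03,0],
    [-0.011,0,-0.01,0],
    [-0.02,0,0,0],
    [-0.02,0,0,0],
    [-0.02,0,0,0],
  ],
  jaw=0.5,
)

```text
time: 24.55
position: [0.6022, -0.1622, 0.2127]
tcp_rot: [-180.0, -0.1, 165.3]
wrist_force: [0.1, 0.0, -0.2]
opening: 0.0426
```

send_rows(
  targets=[
    [0,0,0,0],
    [0,0,0.01,0],
    [0,0,0.02,0],
    [0,0,0.025,0],
    [0,0,0.01,0],
  ],
)

```text
time: 25.18
position: [0.6, -0.1616, 0.1464]
tcp_rot: [-180.0, -0.2, 165.3]
wrist_force: [-0.9, 1.1, 0.5]
opening: 0.0426
```

send_rows(
  targets=[
    [0,0,0.01,0],
    [0,0,0.005,0],
    [0,0,0,0],
    [0,0,0,0],
    [0,0,0,0],
  ],
)

```text
time: 25.8
position: [0.6023, -0.1622, 0.1339]
tcp_rot: [180.0, 0.0, 165.3]
wrist_force: [0.0, -0.5, 0.7]
opening: 0.043
```

Down 4 mm more, then close.

send_rows(
  targets=[
    [0.001,0,0.002,0],
    [0,0,0.002,0],
    [0,0,0,0],
    [0,0,0,0],
    [0,0,0,0],
  ],
)

```text
time: 26.42
position: [0.601, -0.1619, 0.1294]
tcp_rot: [-180.0, 0.0, 165.3]
wrist_force: [0.8, -0.2, -0.1]
opening: 0.0425
```

send_rows(
  targets=[
    [0,0,0,0],
    [0,0,0,0],
    [0,0,0,0],
    [0,0,0,0],
    [0,0,0,0],
  ],
  jaw=1,
)

```text
time: 27.05
position: [0.601, -0.1618, 0.1296]
tcp_rot: [180.0, 0.0, 165.3]
wrist_force: [-0.7, 0.9, 3.2]
opening: 0.0089
```

send_rows(
  targets=[
    [0.0018,0,0.0034,0],
    [0.003,0,0.007,0],
    [0.0023,0,0.0072,0],
    [0.0015,0,0.0074,0],
    [0,0,0,0],
  ],
)

```text
time: 27.68
position: [0.5938, -0.1599, 0.1052]
tcp_rot: [180.0, 0.1, 165.3]
wrist_force: [-1.0, 0.7, 6.0]
opening: 0.0087
```

send_rows(
  targets=[
    [0.0008,0,0.006,0],
    [0,0,0.006,0],
    [0,0,0.004,0],
    [0,0,0,0],
    [0,0,0,0],
  ],
)

```text
time: 28.3
position: [0.5931, -0.1597, 0.089]
tcp_rot: [180.0, 0.1, 165.3]
wrist_force: [0.4, 0.1, 4.5]
opening: 0.0092
```

send_rows(
  targets=[
    [0,0,0.001,0],
    [0,0,0.001,0],
    [0,0,0.0005,0],
    [0,0,0,0],
    [0,0,0,0],
  ],
)

```text
time: 28.92
position: [0.5932, -0.1598, 0.0869]
tcp_rot: [180.0, 0.2, 165.3]
wrist_force: [-0.9, 0.7, 7.4]
opening: 0.0089
```

send_rows(
  targets=[
    [0,0,0,0],
    [0,0,0,0],
    [0,0,0,0],
    [0,0,0,0],
    [0,0,0,0],
  ],
  jaw=0.5,
)

```text
time: 29.55
position: [0.5918, -0.1595, 0.0858]
tcp_rot: [-180.0, -0.0, 165.3]
wrist_force: [0.5, -0.1, -1.2]
opening: 0.0427
```

send_rows(
  targets=[
    [0,0,-0.02,0],
    [0,0,-0.03,0],
    [0,0,-0.04,0],
    [0.02,0,-0.03,0],
    [0.02,0,0,0],
  ],
)

```text
time: 30.18
position: [0.5549, -0.1501, 0.2101]
tcp_rot: [180.0, 0.4, 165.3]
wrist_force: [0.2, -0.2, -0.3]
opening: 0.0424
```

send_rows(
  targets=[
    [0.02,0,0,0],
    [0.02,0,0,0],
    [0,0,0,0],
    [0,0,0,0],
    [0,0,0,0],
  ],
)

```text
time: 30.8
position: [0.5153, -0.1395, 0.2062]
tcp_rot: [-180.0, 0.0, 165.3]
wrist_force: [-1.1, 0.5, -0.1]
opening: 0.0424
```

```bash
python3 home.py; python3 - <<'E'
from pl import *
p,d,c=load('wrist'); cv2.imwrite('pics/w8.png',cv2.resize(p,(640,480),interpolation=cv2.INTER_CUBIC)[:,:,::-1])
ys,xs=np.mgrid[0:384,0:512]; w=pts(c,d,np.c_[xs.ravel(),ys.ravel()]); b=(w-BO)@BR*1000
k=(d.ravel()>0)&(abs(b[:,1])<4)&(b[:,0]>0)&(b[:,0]<40)&(b[:,2]>30); print('tab top z',np.percentile(b[k][:,2],[50,90]).round(1),'x',b[k][:,0].min().round(1),b[k][:,0].max().round(1))
for q in (0,.06): print(q,[((clip(q,v)-BO)@BR*1000).round(1) for v in ([-85,0,31.5],[-59,0,31.5])])
p,d,c=load('scene'); a=cv2.resize(p[165:285,160:320],(400,300),interpolation=cv2.INTER_CUBIC); w=cv2.resize(load('wrist')[0],(400,300))
cv2.imwrite('pics/f.png',np.hstack([cv2.resize(a,(400,300)),w])[:,:,::-1])
E
```

```text
30.8 [ 0.51533542 -0.13945008  0.20620197] 0.042423431785009444 [-1.1  0.5 -0.1]
scene
 plane z=ax+by+c [-2.000e-03  9.000e-03  5.414e+00] 276
 x min -71.7
   -90 3 -1.0
   -88 2 -0.3
   -86 0 
   -84 0 
   -82 0 
   -80 0 
   -78 1 2.9
   -76 1 3.3
   -74 2 4.9
   -72 1 3.9
 bar x [-68.3 -29.3] y [-8.7  4.6] z 34.5
wrist
 plane z=ax+by+c [0.000e+00 3.000e-03 6.784e+00] 6547
 x min -73.5
   -90 81 0.7
   -88 97 0.7
   -86 107 0.9
   -84 112 0.6
   -82 103 0.8
   -80 87 0.7
   -78 77 1.0
   -76 42 6.7
   -74 86 6.8
   -72 85 6.9
 bar x [-68.9 -30.7] y [-7.   5.4] z 36.7
tab top z [246.1 251.6] x 4.4 30.5
0 [array([ 3. , -0. , 45.5]), array([29. , -0. , 45.5])]
0.06 [array([ 5. ,  0. , 50.5]), array([31., -0., 49.])]
```

View pics/f.png

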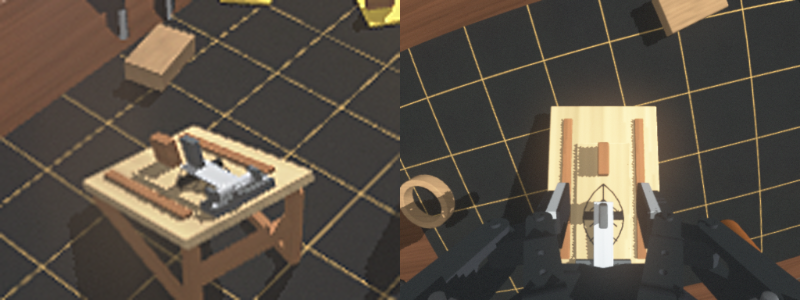

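The last picture shows the plate in the lane between the strips with the clip down across its leaf, and the robot clear. Handing in.

```bash
python3 -c "
from workcell import arm
print(arm.hand_in(), arm.get_obs()['time'])"
```

```text
the job is handed in; nothing more can be done
the job is handed in; nothing more can be done
```

I lifted the clip until it stayed up, then slid the plywood plate into the lane, plain end first, until it met the stop. I then lowered the clip onto it, let go and backed off. The job was handed in at about 31 s of the 51 s allowed.

**Last checks**
- **Plate:** it lies flat in the lane. The bar centre is at x ≈ −50 mm and y ≈ −1 mm, and the rear edge is at about −76 mm (−75 is nominal). The final push against the stop met about 13 N, and the plate did not move when I released it or lowered the clip.
- **Clip:** it is down on the plate. The last picture shows it across the leaf, and the tab's x-span fits 0.06 rad. My depth reading of the tab's height was useless: its mask took in the gripper (246 mm).
- **Other things:** I touched none of them, and those visible in the last picture look unmoved. I did not measure their positions again.

**What disagreed:** the real fingertips stood about 31.5 mm short of the reported TCP. Because of that, the first grasp closed above the tab with only about 5 N, doing no visible harm. I corrected for it in every later move.

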